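# Push the red-lidded jar back into the row

### The arm

A 7-joint arm with a two-finger parallel gripper is mounted at the origin on the work surface. World frame = base frame: x ahead of the robot, y to its left, z up, the work surface at z = 0. Lengths are in m, angles in rad, forces in N, time in s.
With the tool pointing down it reaches from about 0.4 to 0.85 m from the base axis. Payload 4.5 kg.
Tool frame: the origin (TCP) lies between the finger pads; the fingertips stand 25 mm ahead of it and the grasp point (between the pads) lies 6 mm ahead of it; z points along the fingers, y is the line along which they close (so a half turn about z gives the same grasp; the last joint's range is limited). The gripper opens to 85 mm and grips with 20 to 120 N. Pads are 22 mm wide; open, the fingers measure 114 mm over their backs; the gripper's body (76 mm by 85 mm) begins 54 mm behind the grasp point. The pads swing forward as they close: fully open they stand 13 mm farther back than shut.
Start: joints at [-1.121, 0.689, -0.195, 1.565, 0.157, 0.902, -0.215], TCP at [0.252, 0.572, 0.256] pointing down, gripper open.
Joint ranges: [-3.01, 3.01], [-0.46, 2.08], [-1.47, 1.51], [0.13, 2.56], [-1, 4.14], [0.04, 2.09], [-2.66, 2.66]. Speed limits (rad/s): [2.57, 2.57, 3.14, 3.14, 3.14, 3.14, 3.14].

### API

Orientations are given as a unit quaternion [x, y, z, w].
In Python, from workcell import sensors, eyes, r gives the robot as it stands. The module is installed in compiled form; this text tells all that it offers.
- The arm moves only by the tool send_rows, never from a script. Its argument "steps" is a list of rows, each a list of 6 numbers: the shift along the world's x, y, z in m, then the turn, a rotation vector about the world's x, y, z in degrees. A call has 1 to 10 rows; each row shifts and turns the commanded pose from where the row before left it; what a row does not reach is not made up. A row lasts 1/12 s, in which the tool goes at most 41.7 mm and 7.16 degrees, less where a joint would pass 70% of its speed; a pose out of reach is approached as far as the arm can. A call with a gripper value outside its range is refused whole. "claw" is the gripper command: -1 is fully open, 1 is shut, values between are in proportion, set as the call begins (left out, the last holds). The fingers move at their own pace and stop on an object; "force" is the grip in N (left out, the last holds). Time passes only in rows, so rows that do not move let the fingers close. It gives the time, the measured TCP pose, the force, the opening and the grip force at its end, in the units of the state.
- sensors.get_obs(): the state, without advancing time (a new reading comes with each control period).
- eyes.grab_frame(name): name is "scene" or "top" or "wrist"; returns a dict with "image" (480x640x3 uint8, red, green, blue), "depth" (480x640 float32, m along the optical axis (not along the pixel's ray), 0 where there is no reading), "mtx" (3x3 intrinsics, pixels), "k1" (the pictures are not rectified: a ray, as slopes to the right and down, at radius r is drawn at 1 + k1 r^2 times it, then the intrinsics apply), "R" (3x3) and "t" (3): a world point X has camera coordinates R X + t; the wrist camera has in their place "T_tool_cam" (4x4, takes a point from camera to tool coordinates, whose origin is the TCP and whose axes are the flange's). Camera axes: x right, y down, z forward; pixel columns grow to the right and rows downward; lengths in m; the calibration is good to about 2 mm. A picture is of the moment at which its call begins: read the wrist's pose just before it.
- r.job_done(): hands the job in; it is judged then, once.
The state is a dict: "t": time; "joint_positions": joint angles; "joint_vel": joint speeds; "effort": joint torques, N m; "eef_pos": TCP position; "tool_rot": TCP orientation; "contact_force": force on the tool from outside, world axes, zero at the start; "ft_torque": the same for the moment, N m; "gripper_width": finger opening in m; "gripper_force": force on a finger pad.
Only numpy, scipy, OpenCV 4.12 (cv2) and the standard library are available. Lean on these libraries where they do the work, as an engineer would, in place of code of your own. Each camera call takes 0.05 s, during which the arm holds its last target. There are 200 camera calls.

### The job

Take the storage jar with the red lid from the worktop and push it into the gap in the row of jars in the wooden rack, between the yellow-lidded and the blue-lidded jar, nudging these two apart. Leave it standing upright on the rack's floor, home against the back board in line with its neighbours, and do not tip those two jars over or push them out of the rack.

Things in the scene. Friction and masses are not known exactly. Their poses are not given: they have to be found in the camera images.
- jar_red: Round glass jar to put away, dark contents, red lid and knob. Diameter 58 mm; body 0-80 mm above its underside, lid (55 mm wide) 80-90, round knob to grip (24 mm wide) 90-120. About 0.3 kg. Origin: centre of underside, z up. Stands on the worktop (z = 0) in one of four places left and right; green- and white-lidded jars and a white mug stand in the others.
- jar_yellow: Jar of the same shape and size, yellow lid and knob, loose in the rack on one side of the gap (either side). Origin: centre of its underside; z up.
- jar_blue: Jar of the same shape and size, blue lid and knob, loose in the rack on the other side of the gap. Origin: centre of its underside; z up. The gap is 42 to 52 mm wide, less than the red jar; pushed in along the rack's x, the red jar slides its neighbours apart with a few newtons (smooth glass, lacquered wood).
- rack: Dark wood rack, fixed, open to the top and the robot. Origin on the worktop, mid-row; x = push direction, away from the robot; y along the row; z up. Floor 10 mm thick, x -40 to 40 mm, no lip; back board 65 mm high, face at x = 30 (jar centres then at x = 1); cheeks 65 mm high, 310 apart. Holds loose jars: black lid, yellow/blue, gap, blue/yellow, black lid; 20 mm play once five are in.

How it is judged:
By the outcome, as a careful person would: the job done as asked, in the order asked, and still so for the second after the job is handed in, with the robot touching nothing.
It also fails if it takes over 40 s, if anything falls off the work surface, if the arm or the gripper's body presses on something with over 40 N, if the wrist force passes 120 N, or if a joint passes its speed limit or range.

## Working session

There is one attempt and no reset: what is moved stays moved. The work goes in short steps, Python scripts to look and compute and a tool call to move; the robot and the scene stay as the last step left them, time stands still between calls to the robot, and variables do not carry over. Pictures are saved under pics/ and viewed, at most 10 in all, crops included, and the job is handed in when it is done.

Besides the shell and the picture viewer there is one more tool, called as name(argument=value, ...), one argument or row to a line, values as JSON. send_rows: Moves the arm, as the interface text tells. Its arguments: {"type":"object","properties":{"steps":{"type":"array"},"claw":{"type":"number"},"force":{"type":"number"}},"required":["steps"]}

```bash
mkdir -p pics; cat > h.py <<'E'
import numpy as np, cv2
from workcell import sensors, eyes, r
def grab(n):
    f=eyes.grab_frame(n); return f
def save(f,p): cv2.imwrite(p,f["image"][:,:,::-1])
def ray(f,u,v):
    K=np.array(f["mtx"]);d=((u-K[0,2])/K[0,0],(v-K[1,2])/K[1,1]);s=np.array(d);x=s.copy()
    for _ in range(20): x=s/(1+f["k1"]*(x@x))
    return np.array([x[0],x[1],1.])
def cast(f,u,v,z):
    R=np.array(f["R"]);t=np.array(f["t"]);c=-R.T@t;d=R.T@ray(f,u,v)
    return c+d*(z-c[2])/d[2]
def pt(f,u,v):
    return np.array(f["R"]).T@(ray(f,u,v)*f["depth"][int(v),int(u)]-np.array(f["t"]))
E
python3 - <<'E'
from h import *
for n in("top","scene"):
    f=grab(n);save(f,f"pics/{n}.png");print(n,f["k1"],(-np.array(f["R"]).T@f["t"]).round(3))
o=sensors.get_obs();print({k:np.round(v,3) for k,v in o.items()})
E
```

```text
top -0.1098439616087702 [0.462 0.009 1.244]
scene -0.027290694124702027 [ 1.184 -0.109  1.054]
{'t': np.float64(0.1), 'joint_positions': array([-1.121,  0.69 , -0.195,  1.566,  0.157,  0.903, -0.215]), 'joint_vel': array([-0.001, -0.002,  0.   , -0.003, -0.001,  0.   , -0.001]), 'effort': array([-3.0000e-03, -5.4060e+01, -1.2710e+00, -1.5898e+01,  9.0000e-03,
        4.0000e-03, -0.0000e+00]), 'eef_pos': array([0.252, 0.571, 0.256]), 'tool_rot': array([ 0.206,  0.978, -0.001, -0.   ]), 'contact_force': array([ 0.104, -0.058,  0.055]), 'ft_torque': array([ 0.004,  0.029, -0.001]), 'gripper_force': np.float64(0.0), 'gripper_width': np.float64(0.085)}
```

View pics/top.png

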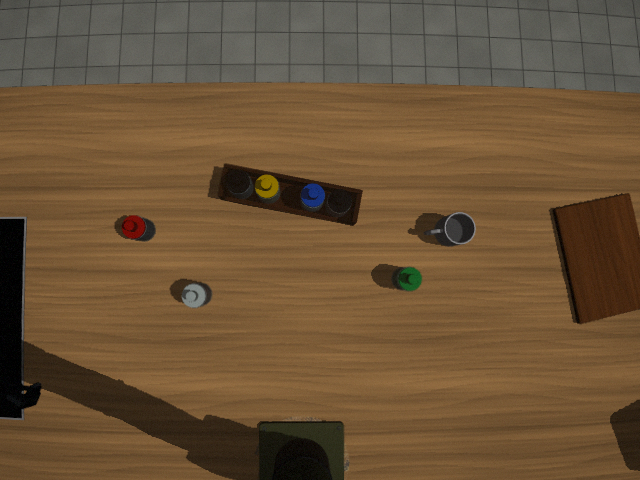

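View pics/scene.png

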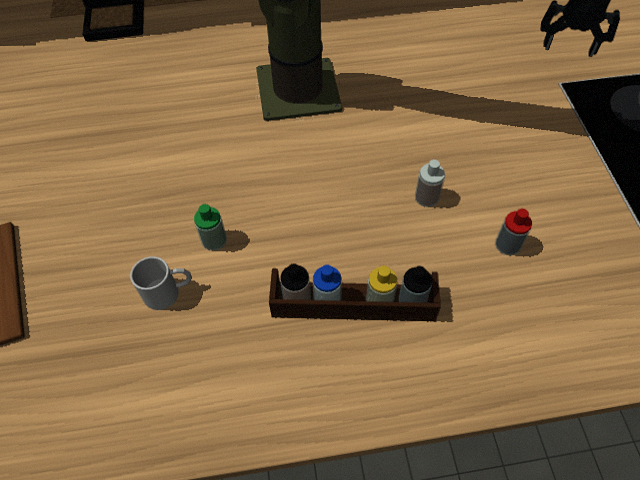

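The top view shows the red jar at about (134,228). In the rack, yellow is at (267,186) and blue at (313,195), with the gap between them. The rack is turned about 10° from square. The scene view agrees: red is at (516,225), and the robot's left is on the image right.

```bash
cat > m.py <<'E'
from h import *
def cloud(f):
    K=np.array(f["mtx"]);v,u=np.mgrid[0:480,0:640]
    p=cv2.undistortPoints(np.stack([u,v],-1).reshape(-1,1,2).astype(float),K,np.zeros(4)).reshape(480,640,2)
    s=p.copy()
    for _ in range(20): p=s/(1+f["k1"]*(p**2).sum(-1,keepdims=True))
    c=np.concatenate([p,np.ones((480,640,1))],-1)*f["depth"][...,None]
    return c
def mask(f,c):
    h=cv2.cvtColor(f["image"],cv2.COLOR_RGB2HSV);H,S,V=[h[...,i].astype(int) for i in range(3)]
    g=(S>150)&(V>50)
    return g&{"red":(H<5)|(H>174),"yellow":(H>22)&(H<35),"blue":(H>108)&(H<130)&(V>60)}[c]
def circ(x,y):
    h=cv2.convexHull(np.stack([x,y],-1).astype(np.float32)); (a,b),r=cv2.minEnclosingCircle(h); return np.round([a,b,r],4)
E
python3 - <<'E'
from m import *
for n in("top","scene"):
    f=grab(n);c=cloud(f);W=(c-np.array(f["t"]))@np.array(f["R"]);ok=f["depth"]>0
    for col in("red","yellow","blue"):
        m=mask(f,col)&ok;P=W[m];zb=0 if col=="red" else .01
        P=P[P[:,2]>.06]
        l=P[abs(P[:,2]-.09-zb)<.006];k=P[abs(P[:,2]-.12-zb)<.006]
        print(n,col,m.sum(),"lid",len(l),l.mean(0).round(3) if len(l) else 0,"circ",circ(l[:,0],l[:,1]) if len(l)>5 else 0,"knob",len(k),k.mean(0).round(3) if len(k) else 0,"maxz",P[:,2].max().round(3))
    # rack cheeks/back board top z~0.065
    h=cv2.cvtColor(f["image"],cv2.COLOR_RGB2HSV)
    m=(abs(W[...,2]-.065)<.005)&ok&(W[...,0]>.3)&(W[...,0]<.9)&(abs(W[...,1])<.35)&(h[...,2]<110)
    m=cv2.morphologyEx(m.astype(np.uint8),cv2.MORPH_OPEN,np.ones((2,2)))>0
    q=W[m][:,:2].astype(np.float32);print("rack top",len(q),cv2.minAreaRect(q), q.min(0),q.max(0))
E
```

```text
top red 415 lid 307 [0.569 0.386 0.09 ] circ [0.5698 0.3894 0.0279] knob 92 [0.571 0.389 0.12 ] maxz 0.127
top yellow 410 lid 311 [0.662 0.08  0.1  ] circ [0.6626 0.0819 0.0273] knob 85 [0.663 0.082 0.13 ] maxz 0.135
top blue 346 lid 259 [ 0.64  -0.029  0.1  ] circ [ 0.6425 -0.0241  0.0273] knob 83 [ 0.643 -0.024  0.13 ] maxz 0.134
rack top 823 ((0.5663357377052307, -0.06180459260940552), (0.5386677384376526, 0.2288452386856079), 80.69252014160156) [ 0.4619893  -0.33243456] [0.72180885 0.19783254]
scene red 480 lid 312 [0.576 0.381 0.089] circ [0.5713 0.3867 0.0281] knob 93 [0.572 0.385 0.119] maxz 0.125
scene yellow 565 lid 384 [0.669 0.076 0.1  ] circ [0.6637 0.0781 0.0272] knob 113 [0.664 0.078 0.13 ] maxz 0.134
scene blue 472 lid 333 [ 0.649 -0.03   0.1  ] circ [ 0.6441 -0.0273  0.0272] knob 108 [ 0.644 -0.027  0.13 ] maxz 0.134
rack top 1600 ((0.6880254745483398, -0.10767558217048645), (0.529568076133728, 0.8392587304115295), 57.649085998535156) [ 0.41702706 -0.34635374] [1.1842096  0.26901513]
```

send_rows(
  steps=[
    [0.03,-0.018,0,0,0,-6],
    [0.03,-0.018,0,0,0,-6],
    [0.03,-0.018,0,0,0,-6],
    [0.03,-0.018,0,0,0,-6],
    [0.03,-0.018,0,0,0,-6],
    [0.03,-0.018,0,0,0,-6],
    [0.03,-0.018,0,0,0,-6],
    [0.03,-0.018,0,0,0,-6],
    [0.03,-0.018,0,0,0,-6],
    [0.03,-0.018,0,0,0,-6],
  ],
  claw=-1,
  force=60,
)

```text
t: 1.03
eef_pos: [0.5536, 0.3907, 0.2562]
tool_rot: [0.67, 0.743, -0.0, -0.0]
contact_force: [0.6, 0.0, -0.3]
gripper_width: 0.0854
gripper_force: 0.0
```

```bash
python3 - <<'E'
from m import *
f=grab("top");W=(cloud(f)-np.array(f["t"]))@np.array(f["R"])
yl=np.array([.663,.080]);bl=np.array([.6433,-.0258]);mid=(yl+bl)/2
for yaw in [np.arctan2(-(yl-bl)[0],(yl-bl)[1])]:
    ex=np.array([np.cos(yaw),np.sin(yaw)]);ey=np.array([-ex[1],ex[0]])
    L=(W[...,:2]-mid);a=L@ex;b=L@ey
    # back board top: strip beyond the jars
    m=(abs(a-.034)<.02)&(abs(b)<.17)&(abs(W[...,2]-.065)<.004)&(f["image"].max(-1)<110)
    q=np.stack([a[m],b[m]],-1)
    fit=np.polyfit(q[:,1],q[:,0],1);print("yaw",np.degrees(yaw),len(q),"fit",fit,np.percentile(q[:,0],[3,50,97]),q[:,1].min(),q[:,1].max())
E
```

```text
yaw -10.547704452096173 575 fit [0.00877838 0.03324341] [0.01876242 0.03406476 0.03972434] -0.1654006108232206 0.1674460967477934
```

send_rows(
  steps=[
    [0.0085,-0.0015,0,0,0,-5.6],
    [0.0085,-0.0015,0,0,0,-5.6],
    [0,0,0,0,0,-5.6],
    [0,0,0,0,0,0],
  ],
)

```text
t: 1.42
eef_pos: [0.5695, 0.3885, 0.2558]
tool_rot: [0.77, 0.638, -0.0, 0.0]
contact_force: [-0.4, 0.3, 0.9]
gripper_width: 0.0855
gripper_force: 0.0
```

```bash
cat > wr.py <<'E'
from m import *
from scipy.spatial.transform import Rotation as Ro
def wrist(path=None):
    o=sensors.get_obs();f=grab("wrist");T=np.array(f["T_tool_cam"])
    M=Ro.from_quat(o["tool_rot"]).as_matrix()
    c=cloud(f);W=(c@T[:3,:3].T+T[:3,3])@M.T+o["eef_pos"]
    if path: save(f,path)
    return o,f,W
def rep(cols,zb):
    o,f,W=wrist()
    print("tcp",np.round(o["eef_pos"],4),"yaw y-axis",np.degrees(np.arctan2(*Ro.from_quat(o["tool_rot"]).as_matrix()[[1,0],1])).round(2))
    for col in cols:
        P=W[mask(f,col)&(f["depth"]>0)]
        for h in(.09,.12):
            l=P[abs(P[:,2]-h-zb)<.005]
            if len(l)>20: print(col,h,len(l),l.mean(0).round(4),circ(l[:,0],l[:,1]))
E
python3 - <<'E'
from wr import *
rep(["red"],0)
o,f,W=wrist("pics/w1.png")
E
```

```text
tcp [0.5695 0.3885 0.2558] yaw y-axis -10.77
red 0.09 3370 [0.5729 0.3925 0.0902] [0.5722 0.3891 0.0271]
red 0.12 1122 [0.5722 0.3897 0.12  ] [0.5722 0.389  0.012 ]
```

View pics/w1.png

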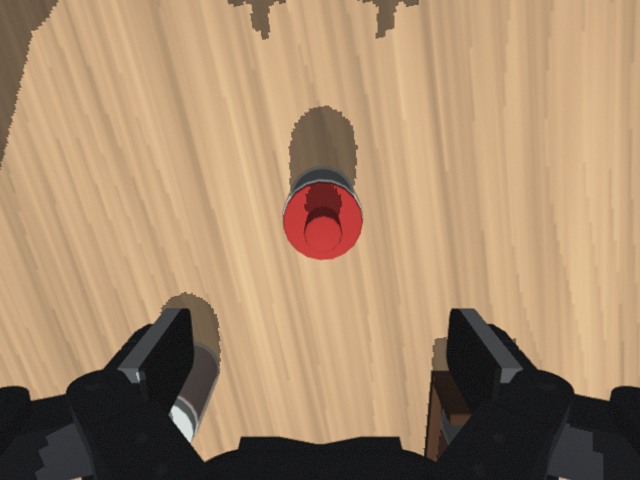

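The wrist view shows the red lid at (323,220) with its knob at (323,232), clear on all sides. That puts the jar at about (0.572, 0.389), which agrees with the other cameras. I'll descend onto the knob.

send_rows(
  steps=[
    [0.002,0.0005,-0.03,0,0,0],
    [0,0,-0.03,0,0,0],
    [0,0,-0.03,0,0,0],
    [0,0,-0.025,0,0,0],
    [0,0,-0.015,0,0,0],
    [0,0,-0.007,0,0,0],
    [0,0,0,0,0,0],
    [0,0,0,0,0,0],
  ],
)

```text
t: 2.18
eef_pos: [0.5716, 0.3897, 0.12]
tool_rot: [0.769, 0.639, 0.001, -0.0]
contact_force: [-0.0, 0.1, 0.9]
gripper_width: 0.0855
gripper_force: 0.0
```

send_rows(
  steps=[
    [0,0,0,0,0,0],
    [0,0,0,0,0,0],
    [0,0,0,0,0,0],
    [0,0,0,0,0,0],
    [0,0,0,0,0,0],
    [0,0,0,0,0,0],
    [0,0,0,0,0,0],
    [0,0,0,0,0,0],
  ],
  claw=1,
  force=60,
)

```text
t: 2.85
eef_pos: [0.5715, 0.3895, 0.12]
tool_rot: [0.769, 0.639, 0.0, -0.0]
contact_force: [-1.6, -0.1, 6.0]
gripper_width: 0.0222
gripper_force: 58.8
```

send_rows(
  steps=[
    [0,0,0.01,0,0,0],
    [0,0,0.02,0,0,0],
    [0,0,0.02,0,0,0],
    [0,-0.01,0,0,0,0],
    [-0.002,-0.025,0,0,0,0],
    [-0.002,-0.03,0,0,0,0],
    [-0.002,-0.03,0,0,0,0],
    [-0.002,-0.03,0,0,0,0],
    [-0.002,-0.03,0,0,0,0],
    [-0.002,-0.03,0,0,0,0],
  ],
)

```text
t: 3.68
eef_pos: [0.5583, 0.2016, 0.1683]
tool_rot: [0.77, 0.639, -0.001, 0.0]
contact_force: [0.6, -0.6, -3.4]
gripper_width: 0.0222
gripper_force: 59.1
```

send_rows(
  steps=[
    [0,-0.03,0,0,0,0],
    [0,-0.03,0,0,0,0],
    [0,-0.03,0,0,0,0],
    [0,-0.03,0,0,0,0],
    [0,-0.025,0,0,0,0],
    [0,-0.015,0,0,0,0],
    [0,0,0,0,0,0],
    [0,0,0,0,0,0],
  ],
)

```text
t: 4.35
eef_pos: [0.5586, 0.0424, 0.1687]
tool_rot: [0.77, 0.637, -0.001, -0.0]
contact_force: [0.9, 0.9, -3.0]
gripper_width: 0.0222
gripper_force: 59.1
```

```bash
python3 - <<'E'
from wr import *
o,f,W=wrist("pics/w2.png")
rep(["yellow","blue"],.01)
f=grab("scene");cv2.imwrite("pics/s2.png",cv2.resize(f["image"][150:350,230:470,::-1],(720,600)))
E
```

```text
tcp [0.5588 0.0443 0.1687] yaw y-axis -10.65
yellow 0.09 992 [0.6614 0.0928 0.1001] [0.6643 0.0808 0.0276]
yellow 0.12 164 [0.658  0.0831 0.1287] [0.6639 0.0808 0.0119]
blue 0.09 3675 [ 0.6491 -0.0107  0.1   ] [ 0.6453 -0.0221  0.0272]
blue 0.12 228 [ 0.649  -0.0157  0.1285] [ 0.6487 -0.017   0.0071]
```

View pics/w2.png

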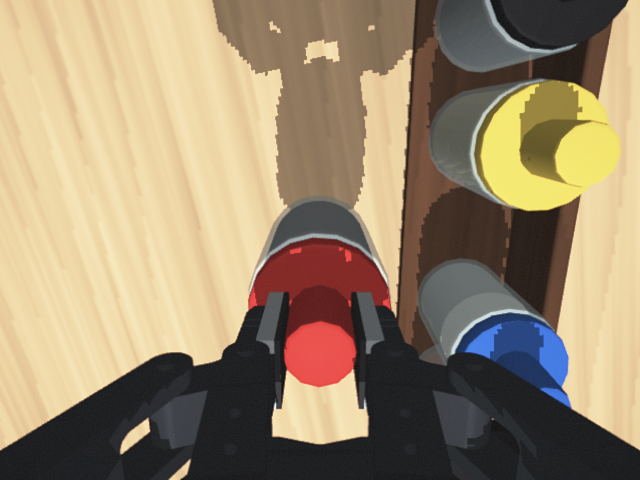

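View pics/s2.png

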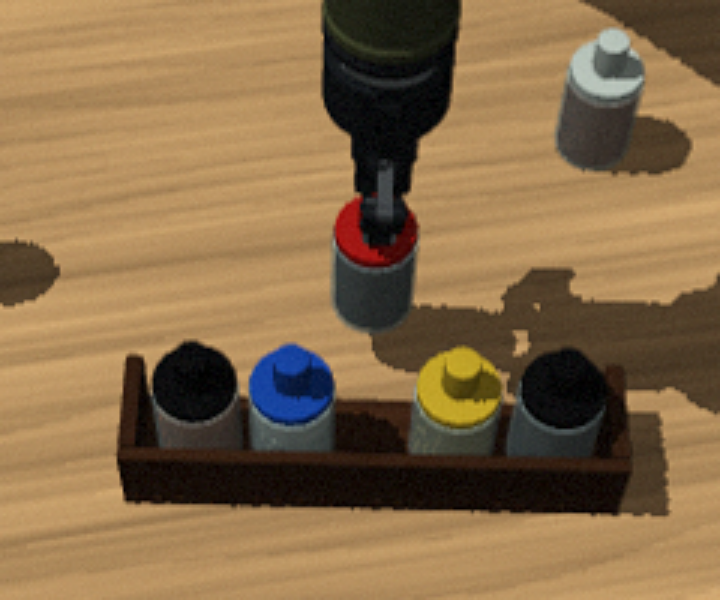

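The wrist view shows the red jar held upright, with its knob at (320,350). The gap is at about (470,220), between yellow (545,145) and blue (515,350). The scene view confirms the jar is upright and lined up in front of the gap. I'll lower to about 2 mm above the rack floor height and check the pose.

send_rows(
  steps=[
    [0,0.0017,-0.012,0,0,0],
    [0,0,-0.012,0,0,0],
    [0,0,-0.0125,0,0,0],
    [0,0,0,0,0,0],
    [0,0,0,0,0,0],
    [0,0,0,0,0,0],
  ],
)

```text
t: 5.0
eef_pos: [0.5598, 0.0468, 0.1332]
tool_rot: [0.769, 0.639, 0.0, 0.0]
contact_force: [-0.5, -0.3, -3.2]
gripper_width: 0.0221
gripper_force: 59.1
```

```bash
python3 - <<'E'
from wr import *
o,f,W=wrist();print(np.round(o["eef_pos"],4),np.round(o["contact_force"],1))
P=W[mask(f,"red")&(f["depth"]>0)];l=P[abs(P[:,2]-.102)<.008]
A=np.c_[l[:,:2]-l[:,:2].mean(0),np.ones(len(l))];print("lid plane",len(l),np.linalg.lstsq(A,l[:,2],rcond=None)[0].round(4))
for n in("top","scene"):
    f=grab(n);W=(cloud(f)-np.array(f["t"]))@np.array(f["R"]);P=W[mask(f,"red")&(f["depth"]>0)];P=P[P[:,2]>.07]
    l=P[abs(P[:,2]-.102)<.006];print(n,len(l),circ(l[:,0],l[:,1]) if len(l)>9 else 0)
E
```

```text
[0.5598 0.0468 0.1332] [-0.5 -0.3 -3.2]
lid plane 6113 [-0.0204 -0.0932  0.1034]
top 0 0
scene 266 [0.5608 0.0428 0.0272]
```

```bash
python3 - <<'E'
from wr import *
o,f,W=wrist();m=mask(f,"red")&(f["depth"]>0);P=W[m]
d=np.hypot(P[:,0]-.5605,P[:,1]-.0455)
l=P[(d>.017)&(d<.026)&(abs(P[:,2]-.102)<.012)];c=l[:,:2].mean(0)
A=np.c_[l[:,:2]-c,np.ones(len(l))]
for _ in range(5):
    s=np.linalg.lstsq(A,l[:,2],rcond=None)[0];e=abs(A@s-l[:,2]);k=e<max(.001,2*e.std());l=l[k];A=A[k]
print("wrist lid",len(l),s.round(4),l.min(0).round(4),l.max(0).round(4))
f=grab("scene");W=(cloud(f)-np.array(f["t"]))@np.array(f["R"])
for col,c,zb in(("red",(.5605,.0445),.013),("yellow",(.664,.079),.01),("blue",(.644,-.0265),.01)):
    P=W[mask(f,col)&(f["depth"]>0)];d=np.hypot(P[:,0]-c[0],P[:,1]-c[1])
    l=P[(d>.016)&(d<.024)&(abs(P[:,2]-.09-zb)<.007)];A=np.c_[l[:,:2]-c,np.ones(len(l))]
    print(col,len(l),np.linalg.lstsq(A,l[:,2],rcond=None)[0].round(4))
E
```

```text
wrist lid 3211 [-0.0004  0.0034  0.1038] [0.5355 0.0436 0.1028] [0.5864 0.0714 0.1048]
red 144 [ 0.0184 -0.0065  0.1032]
yellow 194 [-0.0185 -0.0027  0.1   ]
blue 180 [-0.0245 -0.0038  0.1   ]
```

The lid plane is level, and the underside is about 13 mm up. Next is the slide in along the rack's x.

send_rows(
  steps=[
    [0.01,-0.0019,-0.0012,0,0,0],
    [0.0147,-0.0028,0,0,0,0],
    [0.0147,-0.0028,0,0,0,0],
    [0.0098,-0.0019,0,0,0,0],
    [0.0049,-0.0009,0,0,0,0],
    [0.0049,-0.0009,0,0,0,0],
    [0.0029,-0.0006,0,0,0,0],
    [0,0,0,0,0,0],
  ],
)

```text
t: 5.92
eef_pos: [0.6215, 0.0341, 0.1316]
tool_rot: [0.77, 0.639, 0.0, 0.0]
contact_force: [0.1, 0.1, -2.5]
gripper_width: 0.0225
gripper_force: 59.3
```

send_rows(
  steps=[
    [0.002,-0.0004,0,0,0,0],
    [0.002,-0.0004,0,0,0,0],
    [0.002,-0.0004,0,0,0,0],
    [0.002,-0.0004,0,0,0,0],
    [0,0,0,0,0,0],
  ],
)

```text
t: 6.33
eef_pos: [0.6298, 0.0325, 0.1317]
tool_rot: [0.77, 0.639, 0.0, 0.0]
contact_force: [-0.7, 0.6, -2.0]
gripper_width: 0.0222
gripper_force: 59.3
```

send_rows(
  steps=[
    [0.002,-0.0004,0,0,0,0],
    [0.002,-0.0004,0,0,0,0],
    [0.002,-0.0004,0,0,0,0],
    [0.002,-0.0004,0,0,0,0],
    [0,0,0,0,0,0],
  ],
)

```text
t: 6.75
eef_pos: [0.6374, 0.031, 0.1314]
tool_rot: [0.77, 0.639, -0.0, -0.0]
contact_force: [-0.5, 1.1, -2.6]
gripper_width: 0.0222
gripper_force: 59.3
```

send_rows(
  steps=[
    [0.002,-0.0004,0,0,0,0],
    [0.002,-0.0004,0,0,0,0],
    [0.002,-0.0004,0,0,0,0],
    [0,0,0,0,0,0],
  ],
)

```text
t: 7.08
eef_pos: [0.6441, 0.0295, 0.1317]
tool_rot: [0.77, 0.639, 0.0, 0.0]
contact_force: [-0.4, 0.9, -3.8]
gripper_width: 0.0221
gripper_force: 59.3
```

send_rows(
  steps=[
    [0.002,-0.0004,0,0,0,0],
    [0.002,-0.0004,0,0,0,0],
    [0.001,-0.0002,0,0,0,0],
    [0,0,0,0,0,0],
  ],
)

```text
t: 7.42
eef_pos: [0.6489, 0.0286, 0.1317]
tool_rot: [0.77, 0.639, 0.0, 0.0]
contact_force: [-0.3, 0.8, -3.0]
gripper_width: 0.0224
gripper_force: 59.3
```

```bash
python3 - <<'E'
from wr import *
rep(["yellow","blue"],.01)
ex=np.array([.982,-.187]);ey=np.array([.187,.982]);mid=np.array([.6538,.0277])
for n in("top","scene"):
    f=grab(n);W=(cloud(f)-np.array(f["t"]))@np.array(f["R"])
    for col in("red","yellow","blue"):
        P=W[mask(f,col)&(f["depth"]>0)];l=P[abs(P[:,2]-.101)<.006]
        if len(l)>20:
            c=circ(l[:,0],l[:,1]);print(n,col,c,"rack",((c[:2]-mid)@ex).round(4),((c[:2]-mid)@ey).round(4))
f=grab("scene");cv2.imwrite("pics/s3.png",cv2.resize(f["image"][150:350,230:470,::-1],(720,600)))
E
```

```text
tcp [0.6489 0.0286 0.1317] yaw y-axis -10.63
yellow 0.09 1003 [0.6662 0.0759 0.1002] [0.6663 0.0834 0.0273]
yellow 0.12 503 [0.6663 0.0795 0.1301] [0.6662 0.0836 0.0119]
blue 0.09 3918 [ 0.6412 -0.0153  0.1003] [ 0.6411 -0.0193  0.0219]
top yellow [0.665  0.1048 0.0151] rack -0.0034 0.0778
top blue [ 0.6441 -0.0353  0.0262] rack 0.0023 -0.0637
scene red [0.6494 0.0256 0.0271] rack -0.0039 -0.0029
scene yellow [0.6659 0.0814 0.027 ] rack 0.0018 0.055
scene blue [ 0.644  -0.0317  0.0265] rack 0.0015 -0.0602
```

View pics/s3.png

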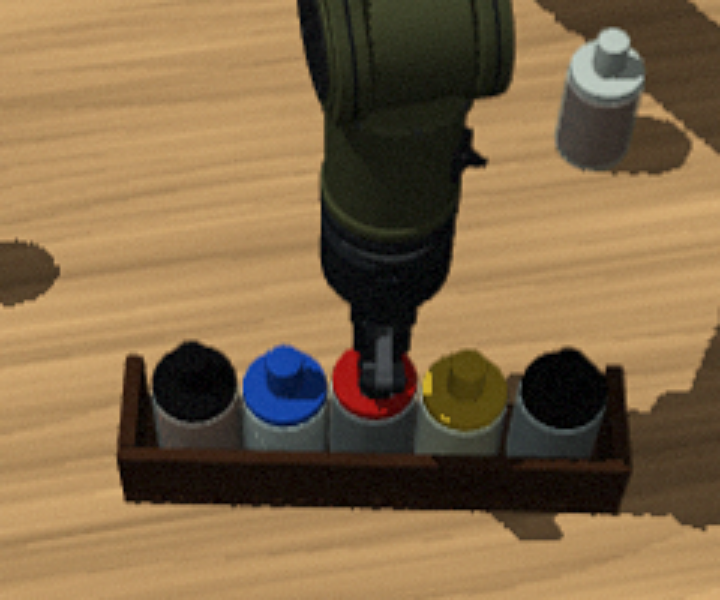

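The scene crop shows red (375,380) between blue (285,385) and yellow (463,390), all upright and now parted. Red still stands about 5.5 mm in front of its neighbours, so I'll push it home until the back board pushes back.

send_rows(
  steps=[
    [0.0015,-0.0003,0,0,0,0],
    [0.0015,-0.0003,0,0,0,0],
    [0.0015,-0.0003,0,0,0,0],
    [0,0,0,0,0,0],
  ],
)

```text
t: 7.95
eef_pos: [0.6532, 0.0279, 0.1316]
tool_rot: [0.77, 0.639, 0.0, 0.0]
contact_force: [-0.1, -0.5, -2.4]
gripper_width: 0.0224
gripper_force: 59.3
```

send_rows(
  steps=[
    [0.001,-0.0002,0,0,0,0],
    [0,0,0,0,0,0],
    [0,0,0,0,0,0],
  ],
)

```text
t: 8.2
eef_pos: [0.654, 0.0277, 0.1316]
tool_rot: [0.77, 0.639, 0.0, 0.0]
contact_force: [-0.4, 0.1, -3.2]
gripper_width: 0.0221
gripper_force: 59.3
```

send_rows(
  steps=[
    [0.001,-0.0002,-0.0005,0,0,0],
    [0,0,-0.0005,0,0,0],
    [0,0,0,0,0,0],
    [0,0,0,0,0,0],
  ],
)

```text
t: 8.53
eef_pos: [0.6547, 0.0275, 0.1306]
tool_rot: [0.77, 0.639, -0.0, -0.0]
contact_force: [-0.4, 1.0, -3.1]
gripper_width: 0.0223
gripper_force: 59.4
```

send_rows(
  steps=[
    [0.001,-0.0002,0,0,0,0],
    [0,0,0,0,0,0],
    [0,0,0,0,0,0],
  ],
)

```text
t: 8.78
eef_pos: [0.6549, 0.0275, 0.1304]
tool_rot: [0.769, 0.639, -0.001, -0.001]
contact_force: [-3.5, 0.2, -1.3]
gripper_width: 0.0222
gripper_force: 59.5
```

The back board is pushing back at 3.5 N. I'll lower the jar to the floor, press it lightly home and check before releasing.

send_rows(
  steps=[
    [0.0005,-0.0001,-0.0005,0,0,0],
    [0,0,0,0,0,0],
    [0,0,-0.0005,0,0,0],
    [0,0,0,0,0,0],
    [0,0,0,0,0,0],
  ],
)

```text
t: 9.2
eef_pos: [0.6551, 0.0275, 0.1301]
tool_rot: [0.769, 0.639, -0.001, -0.001]
contact_force: [-7.2, 1.0, 4.6]
gripper_width: 0.0221
gripper_force: 60.0
```

```bash
python3 - <<'E'
from m import *
ex=np.array([.982,-.187]);ey=np.array([.187,.982]);mid=np.array([.6538,.0277])
f=grab("scene");W=(cloud(f)-np.array(f["t"]))@np.array(f["R"])
for col in("red","yellow","blue"):
    P=W[mask(f,col)&(f["depth"]>0)];l=P[abs(P[:,2]-.101)<.006]
    c=circ(l[:,0],l[:,1]);print(col,c,"z",np.median(l[:,2]),"rack",((c[:2]-mid)@ex).round(4),((c[:2]-mid)@ey).round(4))
o=sensors.get_obs();print(o["contact_force"].round(1))
E
```

```text
red [0.6553 0.0243 0.0269] z 0.10010082487925887 rack 0.0021 -0.0031
yellow [0.666  0.0819 0.0272] z 0.0997384816635672 rack 0.0018 0.0555
blue [ 0.6432 -0.0319  0.0273] z 0.10001136828443988 rack 0.0007 -0.0605
[-7.   1.9  4.3]
```

send_rows(
  steps=[
    [0,0,0,0,0,0],
    [0,0,0,0,0,0],
    [0,0,0,0,0,0],
    [0,0,0,0,0,0],
    [0,0,0,0,0,0],
    [0,0,0,0,0,0],
  ],
  claw=0,
)

```text
t: 9.75
eef_pos: [0.6568, 0.0271, 0.1297]
tool_rot: [0.77, 0.639, 0.0, 0.0]
contact_force: [0.4, -0.2, -0.0]
gripper_width: 0.0429
gripper_force: 0.0
```

send_rows(
  steps=[
    [0,0,0.005,0,0,0],
    [0,0,0.01,0,0,0],
    [0,0,0.02,0,0,0],
    [0,0,0.03,0,0,0],
    [0,0,0.03,0,0,0],
    [-0.02,0,0.03,0,0,0],
    [-0.03,0,0.02,0,0,0],
    [-0.03,0,0,0,0,0],
    [-0.03,0,0,0,0,0],
    [0,0,0,0,0,0],
  ],
)

```text
t: 10.58
eef_pos: [0.5391, 0.0267, 0.2754]
tool_rot: [0.77, 0.639, -0.003, -0.002]
contact_force: [-0.3, -0.5, -0.4]
gripper_width: 0.0426
gripper_force: 0.0
```

```bash
python3 - <<'E'
from m import *
ex=np.array([.982,-.187]);ey=np.array([.187,.982]);mid=np.array([.6538,.0277])
f=grab("scene");W=(cloud(f)-np.array(f["t"]))@np.array(f["R"])
for col in("red","yellow","blue"):
    P=W[mask(f,col)&(f["depth"]>0)];l=P[abs(P[:,2]-.101)<.006]
    c=circ(l[:,0],l[:,1]);print(col,c,"z",np.median(l[:,2]),"rack",((c[:2]-mid)@ex).round(4),((c[:2]-mid)@ey).round(4))
cv2.imwrite("pics/s4.png",cv2.resize(f["image"][150:350,230:470,::-1],(720,600)))
E
```

```text
red [0.6539 0.0245 0.0275] z 0.10002130888444336 rack 0.0007 -0.0031
yellow [0.6663 0.0825 0.0279] z 0.09991210391235278 rack 0.002 0.0562
blue [ 0.6428 -0.0317  0.027 ] z 0.10011510342821223 rack 0.0003 -0.0604
```

View pics/s4.png

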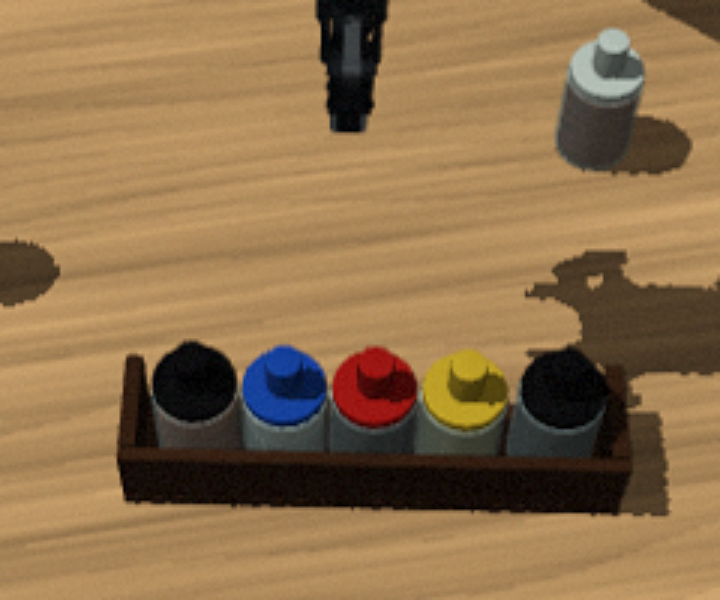

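The red jar at (375,385) stands level and in line between blue (285,385) and yellow (465,388). The gripper is clear of everything.

```bash
python3 -c "
from h import *
print(r.job_done())"
```

```text
the job is handed in; nothing more can be done
None
```

The red jar is standing upright on the rack floor between the yellow and blue jars, against the back board and within about 1.5 mm of its neighbours' line; the arm is clear, and I handed the job in at about 11 s.

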